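# Reload the specimen rack in reverse order

### The arm

A 6-joint arm with a two-finger parallel gripper is mounted at the origin on the work surface. World frame = base frame: x ahead of the robot, y to its left, z up, the work surface at z = 0. Lengths are in m, angles in rad, forces in N, time in s.
With the tool pointing down it reaches from about 0.4 to 0.825 m from the base axis. Payload 7 kg.
Tool frame: the origin (TCP) lies on the front face of the gripper's body, between the roots of the fingers; the fingertips stand 66 mm ahead of it and the grasp point (between the pads) lies 47 mm ahead of it; z points along the fingers, y is the line along which they close (so a half turn about z gives the same grasp; the last joint's range is limited). The gripper opens to 88 mm and grips with 3 to 60 N. Pads are 19 mm wide; open, the fingers measure 130 mm over their backs; the gripper's body (78 mm by 193 mm) begins 47 mm behind the grasp point.
Start: joints at [-0.953, 0.359, 0.012, 0, -1.224, -0.288], TCP at [0.219, -0.639, 0.292] pointing down, gripper open.
Joint ranges: [-3.07, 3.07], [-1.43, 2.12], [-1.02, 1.25], [-3.03, 1.67], [-3.05, -0], [-3.03, 3.03]. Speed limits (rad/s): [2.39, 2.39, 3.01, 3.14, 3.14, 3.14].

### API

Orientations are given as [roll, pitch, yaw] about the fixed x, y, z axes, in that order (R = Rz(yaw) Ry(pitch) Rx(roll)).
In Python, from station import arm gives the robot as it stands. The module is installed in compiled form; this text tells all that it offers.
- The arm moves only by the tool move_arm, never from a script. Its argument "increments" is a list of rows, each an object of numbers: "jaw": the gripper command: -1 is shut, 1 is fully open, values between are in proportion; "dx", "dy", "dz": the shift along the tool's x, y, z in m; "twist": the turn about the tool's z in rad. A call has 1 to 12 rows; each row shifts and turns the commanded pose from where the row before left it, along the tool's axes as they then stand; what a row does not reach is not made up. A row lasts 1/12 s, in which the tool goes at most 41.7 mm and 7.16 degrees, less where a joint would pass 70% of its speed; a pose out of reach is approached as far as the arm can. A call is refused whole if a number of a shift passes 0.0417 or a number of a turn 0.125, either way. A call with a gripper value outside its range is refused whole. The fingers move at their own pace and stop on an object; "force" is the grip in N (left out, the last holds). Time passes only in rows, so rows that do not move let the fingers close. It gives the time, the measured TCP pose, the force, the opening and the grip force at its end, in the units of the state.
- arm.get_state(): the state, without advancing time (a new reading comes with each control period).
- arm.grab_frame(name): name is "scene" or "top" or "wrist"; returns the picture (384x512x3 uint8, blue, green, red); there is no depth.
- arm.camera_info(name): a dict with "K" (3x3 intrinsics, pixels), "k1" (the pictures are not rectified: a ray, as slopes to the right and down, at radius r is drawn at 1 + k1 r^2 times it, then the intrinsics apply), "extrinsics" (4x4, takes a point from camera to world coordinates). Camera axes: x right, y down, z forward; pixel columns grow to the right and rows downward; lengths in m; the calibration is good to about 2 mm. A picture is of the moment at which its call begins: read the wrist's pose just before it. camera_info takes no time and is no camera call; for the wrist camera it gives the pose at the moment of the call.
- arm.job_done(): hands the job in; it is judged then, once.
Trained networks look in the newest picture that a camera, given by its name, has taken for a name from the list of things; names that differ only in an ending like _2 or _b are one class to them, and where a whole thing is asked for, a point or a joint stands for the part that bears it (a point fixed in the world has none). Each returns a list of dicts, best first, with "score" (0 to 1); they miss things now and then, are a little off and sometimes report something else, mostly with a low value. They report only what shows in the picture. A call takes as long as a camera call. They do not tell look-alikes from the thing itself.
- arm.find_in(camera, name): "position" ([x, y, z] in m, in world coordinates, good to about 4 mm: the middle of the surface that is visible of it).
- arm.silhouettes(camera, name): "pixels" (384x512 bool, what is visible of it).
- arm.pinpoint(camera, name): "position" ([x, y, z] in m, in world coordinates, good to about 4 mm: a listed point, or the origin of a listed thing).
The state is a dict: "t": time; "q": joint angles; "qd": joint speeds; "joint_efforts": joint torques, N m; "eef_pos": TCP position; "ee_rot": TCP orientation; "force": force on the tool from outside, world axes, zero at the start; "moment": the same for the moment, N m; "width": finger opening in m; "gripper_force": force on a finger pad.
Only numpy, scipy, OpenCV 4.12 (cv2) and the standard library are available. Lean on these libraries where they do the work, as an engineer would, in place of code of your own. Each camera call takes 0.05 s, during which the arm holds its last target. There are 200 camera calls.

### The job

Move the four specimen containers from the blue rack into the empty grey rack, one to a pocket, in reverse order: as seen from the robot, the container that starts at the left end of the blue rack ends at the right end of the grey rack, and so on down the row, so that the one at the right end comes to the left end. Keep the containers upright all the time, and leave each standing on the floor of its pocket.

Things in the scene. Friction and masses are not known exactly. Their poses are not given: they have to be found in the camera images.
- slim_mid (a point): Loose specimen container (white plastic, grey cap, 50 to 100 g): slim, straight and round, 26 mm across, cap included; 74 mm tall: the tallest and thinnest. The point is its centre, half-way up; z up its axis. Best gripped from above, across the row, 43 mm above its foot: clear of the pocket rim and of taller neighbours.
- squat_mid (a point): Loose specimen container (white plastic, grey cap, 50 to 100 g): squat jar, straight and round, 36 mm across, its broad cap included; 60 mm tall: the shortest. The point is its centre, half-way up; z up its axis. Best gripped from above, across the row, 43 mm above its foot: clear of the pocket rim and of taller neighbours.
- necked_mid (a point): Loose specimen container (white plastic, grey cap, 50 to 100 g): round bottle, 35 mm across up to 50 mm above its foot, then a sloping shoulder and a narrow cap 20 mm across; 70 mm tall. The point is its centre, half-way up; z up its axis. Best gripped from above, across the row, 43 mm above its foot: clear of the pocket rim and of taller neighbours.
- square_mid (a point): Loose specimen container (white plastic, grey cap, 50 to 100 g): square bottle, 32 x 32 mm with flat sides along its x and y axes, up to 55 mm above its foot, then a round cap 24 mm across; 67 mm tall. The point is its centre, half-way up; z up its axis. Best gripped from above, across the row, 43 mm above its foot: clear of the pocket rim and of taller neighbours.
- place_slim: Pocket of the blue rack in which the slim container stands at the start, in whichever of the four positions. Fixed, blue plastic: 57 mm square outside, 52 mm square inside, 14 mm high, floor 2.5 mm thick. Origin at the centre of its underside, 4 mm above the table; axes parallel to the blue rack's.
- place_squat: Pocket of the blue rack in which the squat container stands at the start, in whichever of the four positions. Fixed, blue plastic: 57 mm square outside, 52 mm square inside, 14 mm high, floor 2.5 mm thick. Origin at the centre of its underside, 4 mm above the table; axes parallel to the blue rack's.
- place_necked: Pocket of the blue rack in which the necked container stands at the start, in whichever of the four positions. Fixed, blue plastic: 57 mm square outside, 52 mm square inside, 14 mm high, floor 2.5 mm thick. Origin at the centre of its underside, 4 mm above the table; axes parallel to the blue rack's.
- place_square: Pocket of the blue rack in which the square container stands at the start, in whichever of the four positions. Fixed, blue plastic: 57 mm square outside, 52 mm square inside, 14 mm high, floor 2.5 mm thick. Origin at the centre of its underside, 4 mm above the table; axes parallel to the blue rack's.
- old_rack: Blue rack, fixed, 70 x 244 mm: four open square pockets in a row along y (centres y = +85.5, +28.5, -28.5, -85.5 mm, x = 0), 52 mm square inside, walls 2.5 mm; rims 18 mm, pocket floors 6.5 mm above the table. Origin: centre of the underside. +y points to the robot's left, +x away from it, give or take 0.3 rad. Full at the start, in any order; left or right of the grey rack.
- new_rack: Grey rack, fixed, 70 x 244 mm: four open square pockets in a row along y (centres y = +85.5, +28.5, -28.5, -85.5 mm, x = 0), 52 mm square inside, walls 2.5 mm; rims 18 mm, pocket floors 6.5 mm above the table. Origin: centre of the underside. +y points to the robot's left, +x away from it, give or take 0.3 rad. Empty at the start.
Not all that is in view belongs to the job. What is shaped like the part that bears squat_mid but orange or turquoise is not meant.

How it is judged:
At the end, for the whole second after the job is handed in: Each container stands in the grey pocket that mirrors its starting pocket (1st from the left to 4th, 2nd to 3rd, 3rd to 2nd, 4th to 1st): centre within 16 mm of the pocket's along each axis, within 5 mm of its standing height, tilted under 0.12 rad, under 0.02 m/s (((y of place_slim in the frame of old_rack between 0.0655 and 0.1055 m and y of slim_mid in the frame of new_rack between -0.1015 and -0.0695 m) or (y of place_slim in the frame of old_rack between 0.0085 and 0.0485 m and y of slim_mid in the frame of new_rack between -0.0445 and -0.0125 m) or (y of place_slim in the frame of old_rack between -0.0485 and -0.0085 m and y of slim_mid in the frame of new_rack between 0.0125 and 0.0445 m) or (y of place_slim in the frame of old_rack between -0.1055 and -0.0655 m and y of slim_mid in the frame of new_rack between 0.0695 and 0.1015 m)) and x of slim_mid in the frame of new_rack between -0.016 and 0.016 m and z of slim_mid in the frame of new_rack between 0.0385 and 0.0485 m and angle between each of slim_mid, squat_mid, necked_mid, square_mid's own z axis and vertical below 0.12 rad and linear speed of each of slim, squat, necked, square below 0.02 m/s and ((y of place_squat in the frame of old_rack between 0.0655 and 0.1055 m and y of squat_mid in the frame of new_rack between -0.1015 and -0.0695 m) or (y of place_squat in the frame of old_rack between 0.0085 and 0.0485 m and y of squat_mid in the frame of new_rack between -0.0445 and -0.0125 m) or (y of place_squat in the frame of old_rack between -0.0485 and -0.0085 m and y of squat_mid in the frame of new_rack between 0.0125 and 0.0445 m) or (y of place_squat in the frame of old_rack between -0.1055 and -0.0655 m and y of squat_mid in the frame of new_rack between 0.0695 and 0.1015 m)) and x of squat_mid in the frame of new_rack between -0.016 and 0.016 m and z of squat_mid in the frame of new_rack between 0.0315 and 0.0415 m and ((y of place_necked in the frame of old_rack between 0.0655 and 0.1055 m and y of necked_mid in the frame of new_rack between -0.1015 and -0.0695 m) or (y of place_necked in the frame of old_rack between 0.0085 and 0.0485 m and y of necked_mid in the frame of new_rack between -0.0445 and -0.0125 m) or (y of place_necked in the frame of old_rack between -0.0485 and -0.0085 m and y of necked_mid in the frame of new_rack between 0.0125 and 0.0445 m) or (y of place_necked in the frame of old_rack between -0.1055 and -0.0655 m and y of necked_mid in the frame of new_rack between 0.0695 and 0.1015 m)) and x of necked_mid in the frame of new_rack between -0.016 and 0.016 m and z of necked_mid in the frame of new_rack between 0.0365 and 0.0465 m and ((y of place_square in the frame of old_rack between 0.0655 and 0.1055 m and y of square_mid in the frame of new_rack between -0.1015 and -0.0695 m) or (y of place_square in the frame of old_rack between 0.0085 and 0.0485 m and y of square_mid in the frame of new_rack between -0.0445 and -0.0125 m) or (y of place_square in the frame of old_rack between -0.0485 and -0.0085 m and y of square_mid in the frame of new_rack between 0.0125 and 0.0445 m) or (y of place_square in the frame of old_rack between -0.1055 and -0.0655 m and y of square_mid in the frame of new_rack between 0.0695 and 0.1015 m)) and x of square_mid in the frame of new_rack between -0.016 and 0.016 m and z of square_mid in the frame of new_rack between 0.035 and 0.045 m); the robot touches nothing.
It fails at once if The slim container is tipped over (more than 0.7 rad) (angle between slim_mid's own z axis and vertical above 0.7 rad).
It fails at once if The squat container is tipped over (more than 0.7 rad) (angle between squat_mid's own z axis and vertical above 0.7 rad).
It fails at once if The necked container is tipped over (more than 0.7 rad) (angle between necked_mid's own z axis and vertical above 0.7 rad).
It fails at once if The square container is tipped over (more than 0.7 rad) (angle between square_mid's own z axis and vertical above 0.7 rad).
It also fails if it takes over 106 s, if anything falls off the work surface, if the arm or the gripper's body presses on something with over 40 N, if the wrist force passes 120 N, or if a joint passes its speed limit or range.

## Working session

There is one attempt and no reset: what is moved stays moved. The work goes in short steps, Python scripts to look and compute and a tool call to move; the robot and the scene stay as the last step left them, time stands still between calls to the robot, and variables do not carry over. Pictures are saved under pics/ and viewed, at most 14 in all, crops included, and the job is handed in when it is done.

Besides the shell and the picture viewer there is one more tool, called after "Request:" in YAML: its name, and indented under it one key for each argument. move_arm: Moves the arm, as the interface text tells. Its arguments: {"type":"object","properties":{"increments":{"type":"array"},"force":{"type":"number"}},"required":["increments"]}

```bash
mkdir -p pics
cat > h.py <<'E'
import numpy as np, cv2
from station import arm
def look(cam,names,fn=None):
    im=arm.grab_frame(cam)
    for n in names:
        for d in arm.pinpoint(cam,n)[:3]:
            print(cam,n,np.round(d['position'],4),round(d['score'],2), px(cam,d['position']))
    if fn: cv2.imwrite('pics/'+fn,im)
    return im
def px(cam,p):
    c=arm.camera_info(cam);T=np.linalg.inv(np.array(c['extrinsics']));q=T[:3,:3]@np.array(p)+T[:3,3]
    s=q[:2]/q[2];s=s*(1+c['k1']*(s@s));K=np.array(c['K']);return np.round(K[:2,:2]@s+K[:2,2]).astype(int)
E
python3 - <<'E'
from h import *
N=['slim_mid','squat_mid','necked_mid','square_mid','old_rack','new_rack']
a=look('scene',N); b=look('top',N)
cv2.imwrite('pics/a.png',np.vstack([a,b])[:, :] if 0 else cv2.resize(np.hstack([a,b]),(800,300)))
cv2.imwrite('pics/top.png',cv2.resize(b,(800,600)))
print(arm.get_state())
E
```

```text
scene slim_mid [ 0.5603 -0.2229  0.0356] 0.67 [217 246]
scene squat_mid [ 0.4777 -0.3825  0.0306] 0.93 [132 266]
scene squat_mid [ 0.4598 -0.2994  0.0278] 0.76 [159 243]
scene squat_mid [ 0.4525 -0.2231  0.029 ] 0.76 [184 225]
scene necked_mid [ 0.5697 -0.168   0.0405] 0.82 [238 234]
scene square_mid [ 0.579  -0.1088  0.0384] 0.64 [261 224]
top slim_mid [ 0.5613 -0.2239  0.0375] 0.69 [325 184]
top squat_mid [ 0.4771 -0.3848  0.0271] 0.83 [387 215]
top squat_mid [ 0.4552 -0.2228  0.0284] 0.73 [327 224]
top squat_mid [ 0.5488 -0.2812  0.0343] 0.67 [347 189]
top necked_mid [ 0.5623 -0.1675  0.0438] 0.52 [304 184]
top square_mid [ 0.5761 -0.1147  0.0416] 0.57 [284 180]
top old_rack [ 0.5639 -0.2011 -0.0011] 0.88 [315 187]
top old_rack [ 0.5482 -0.2815  0.0045] 0.71 [344 191]
top old_rack [ 0.5627 -0.1666  0.042 ] 0.15 [304 184]
top new_rack [0.5441 0.196  0.0012] 0.64 [172 198]
{'t': 0.7, 'q': array([-9.52893619e-01,  3.58537629e-01,  1.19252363e-02, -1.63159038e-05,
       -1.22408402e+00, -2.88122388e-01]), 'qd': array([-0.00045833, -0.00148486,  0.00078227, -0.00082528, -0.00236607,
       -0.00151094]), 'joint_efforts': array([ 4.37637909e-04, -5.82166743e+01,  2.93245161e+01,  7.00118154e+00,
        1.25069136e-02, -2.44532015e-05]), 'eef_pos': array([ 0.21858815, -0.6386124 ,  0.29220967]), 'ee_rot': array([-3.14150122e+00,  4.31028878e-05, -2.81181788e+00]), 'force': array([ 0.36935172,  0.00082966, -0.05316823]), 'moment': array([ 0.04449189, -0.0269598 , -0.02419203]), 'gripper_force': 0.0, 'width': 0.0879769653548875}
```

View pics/top.png

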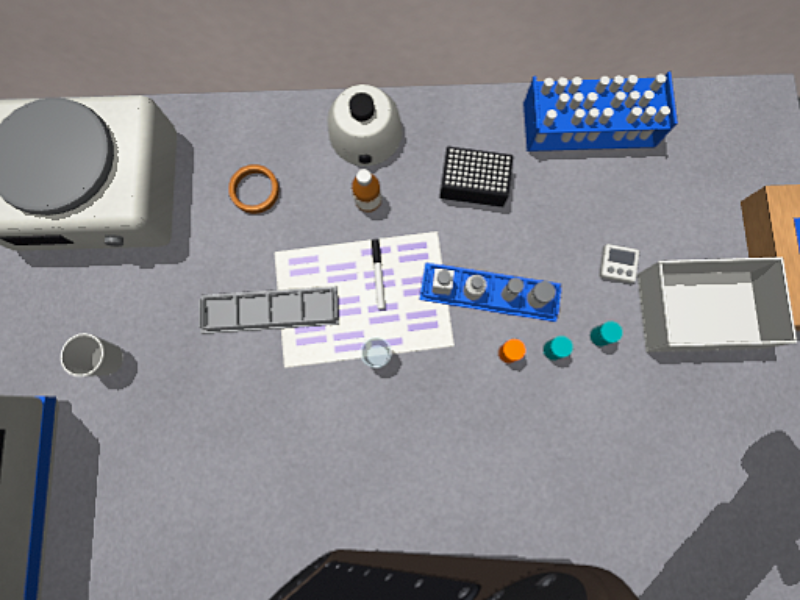

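View pics/a.png

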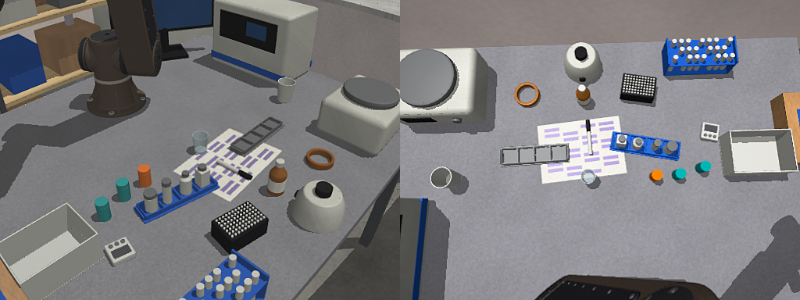

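Left to right in the blue rack (800x600 picture): square (443,283), necked (477,287), slim (514,288), squat (543,293). The squat look-alikes are orange (512,350) and turquoise (558,348), (606,333), outside the rack, so they are not meant. The grey rack is at (270,308). I'll move above the blue rack for a close view.

Request:
move_arm:
  increments:
    - {"dx":-0.0293,"dy":0.0191,"jaw":1}
    - {"dx":-0.0293,"dy":0.0191}
    - {"dx":-0.0293,"dy":0.0191}
    - {"dx":-0.0293,"dy":0.0191}
    - {"dx":-0.0293,"dy":0.0191}
    - {"dx":-0.0293,"dy":0.0191}
    - {"dx":-0.0293,"dy":0.0191}
    - {"dx":-0.0293,"dy":0.0191}
    - {"dx":-0.0293,"dy":0.0191}
    - {"dx":-0.0293,"dy":0.0191}
    - {"dx":-0.0293,"dy":0.0191}
    - {"dx":-0.0293,"dy":0.0191}

```text
$.increments[0]: bad value
```

Request:
move_arm:
  increments:
    - {"dx":-0.0293,"dy":0.0191}
    - {"dx":-0.0293,"dy":0.0191}
    - {"dx":-0.0293,"dy":0.0191}
    - {"twist":-0.12}
    - {"twist":-0.12}
    - {"twist":-0.12}
    - {"twist":-0.12}
    - {"twist":-0.12}
    - {"twist":-0.12}
    - {"twist":-0.12}
    - {"twist":-0.12}
    - {"twist":-0.12}

```text
$.increments[0]: bad value
```

Run:
```python
from h import *
s=arm.get_state();print(s['t'],s['eef_pos'],s['ee_rot'],s['q'])
a=look('wrist',['slim_mid','squat_mid','necked_mid','square_mid','old_rack','place_slim','place_squat','place_necked','place_square'],'w1.png')
print(np.round(arm.camera_info('wrist')['extrinsics'],3))
```

```text
0.7 [ 0.21858815 -0.6386124   0.29220967] [-3.14150122e+00  4.31028878e-05 -2.81181788e+00] [-9.52893619e-01  3.58537629e-01  1.19252363e-02 -1.63159038e-05
 -1.22408402e+00 -2.88122388e-01]
[[-0.324  0.902  0.286  0.141]
 [ 0.946  0.309  0.098 -0.666]
 [ 0.     0.302 -0.953  0.385]
 [ 0.     0.     0.     1.   ]]
```

View pics/w1.png

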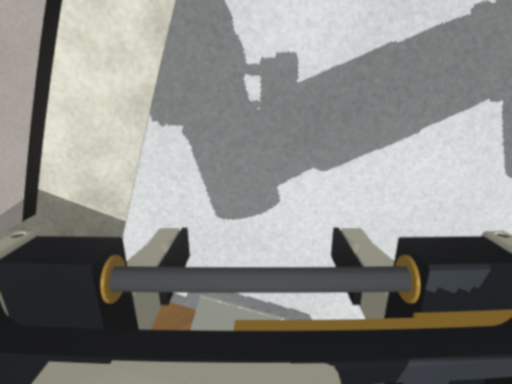

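The view shows only the shadow and the tray: the rows were refused, so every key seems to be needed in each row. I'll repeat with all of them.

Request:
move_arm:
  increments:
    - {"jaw":1,"dx":-0.0293,"dy":0.0191,"dz":0,"twist":0}
    - {"jaw":1,"dx":-0.0293,"dy":0.0191,"dz":0,"twist":0}
    - {"jaw":1,"dx":-0.0293,"dy":0.0191,"dz":0,"twist":0}
    - {"jaw":1,"dx":-0.0293,"dy":0.0191,"dz":0,"twist":0}
    - {"jaw":1,"dx":-0.0293,"dy":0.0191,"dz":0,"twist":0}
    - {"jaw":1,"dx":-0.0293,"dy":0.0191,"dz":0,"twist":0}
    - {"jaw":1,"dx":-0.0293,"dy":0.0191,"dz":0,"twist":0}
    - {"jaw":1,"dx":-0.0293,"dy":0.0191,"dz":0,"twist":0}
    - {"jaw":1,"dx":-0.0293,"dy":0.0191,"dz":0,"twist":0}
    - {"jaw":1,"dx":-0.0293,"dy":0.0191,"dz":0,"twist":0}
    - {"jaw":1,"dx":-0.0293,"dy":0.0191,"dz":0,"twist":0}
    - {"jaw":1,"dx":-0.0293,"dy":0.0191,"dz":0,"twist":0}

```text
t: 2.2
eef_pos: [0.4778, -0.3064, 0.2925]
ee_rot: [-3.141, 0.001, -2.812]
force: [0.7, -0.6, -0.3]
width: 0.0873
gripper_force: 0.0
```

Request:
move_arm:
  increments:
    - {"jaw":1,"dx":-0.0293,"dy":0.0191,"dz":0,"twist":0}
    - {"jaw":1,"dx":-0.0293,"dy":0.0191,"dz":0,"twist":0}
    - {"jaw":1,"dx":-0.0293,"dy":0.0191,"dz":0,"twist":0}
    - {"jaw":1,"dx":0,"dy":0,"dz":0,"twist":-0.12}
    - {"jaw":1,"dx":0,"dy":0,"dz":0,"twist":-0.12}
    - {"jaw":1,"dx":0,"dy":0,"dz":0,"twist":-0.12}
    - {"jaw":1,"dx":0,"dy":0,"dz":0,"twist":-0.12}
    - {"jaw":1,"dx":0,"dy":0,"dz":0,"twist":-0.12}
    - {"jaw":1,"dx":0,"dy":0,"dz":0,"twist":-0.12}
    - {"jaw":1,"dx":0,"dy":0,"dz":0,"twist":-0.12}
    - {"jaw":1,"dx":0,"dy":0,"dz":0,"twist":-0.12}
    - {"jaw":1,"dx":0,"dy":0,"dz":0,"twist":-0.12}

```text
t: 3.2
eef_pos: [0.5416, -0.2252, 0.2922]
ee_rot: [-3.141, -0.0, -1.726]
force: [-0.5, -0.1, 0.2]
width: 0.0876
gripper_force: 0.0
```

Run:
```python
from h import *
s=arm.get_state();print(s['t'],s['eef_pos'],s['ee_rot'],s['q'])
a=look('wrist',['slim_mid','squat_mid','necked_mid','square_mid','old_rack','place_slim','place_squat','place_necked','place_square'],'w2.png')
```

```text
3.2 [ 0.54160681 -0.22520293  0.29224888] [-3.14145009e+00 -1.03544574e-05 -1.72578081e+00] [-6.09262734e-02  2.14189027e-01 -1.89169820e-01  2.57670667e-05
 -1.16729652e+00 -9.40683233e-02]
wrist slim_mid [ 0.5568 -0.2264  0.0467] 0.59 [248 173]
wrist squat_mid [ 0.5472 -0.2782  0.035 ] 0.9 [249 128]
wrist squat_mid [ 0.4794 -0.3797  0.0275] 0.87 [293  28]
wrist squat_mid [ 0.4552 -0.2239  0.0254] 0.59 [327 159]
wrist necked_mid [ 0.5687 -0.1673  0.0422] 0.98 [247 218]
wrist necked_mid [ 0.571  -0.1706  0.0011] 0.39 [246 205]
wrist square_mid [ 0.5813 -0.1099  0.0437] 0.72 [245 258]
wrist square_mid [ 0.5499 -0.2784  0.035 ] 0.29 [246 128]
wrist place_slim [ 0.5594 -0.2253  0.0036] 0.83 [247 167]
wrist place_slim [ 0.5717 -0.1699  0.0023] 0.71 [246 206]
wrist place_squat [ 0.5504 -0.2796  0.0078] 0.55 [247 126]
wrist place_necked [ 0.5681 -0.1714  0.0018] 0.86 [248 204]
wrist place_square [ 0.5823 -0.1111 -0.0008] 0.55 [246 242]
```

View pics/w2.png

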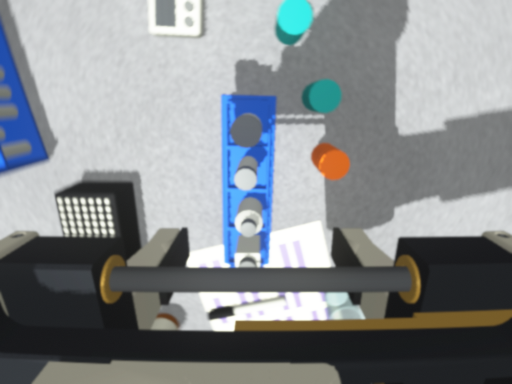

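The wrist view shows the blue rack from (248,100) to (248,265): squat at the top (246,128), then slim (246,173), necked (248,218) and square (246,258). The orange and turquoise jars stand outside at (330,160), (322,95) and (294,17). This agrees with the networks, so I'll pick up the square first.

```bash
cat >> h.py <<'E'
def goto(x,y,z,yaw):
    s=arm.get_state();p=s['eef_pos'];w=s['ee_rot'][2];d=np.array([x,y,z])-p
    tx=[np.cos(w),np.sin(w)];ty=[np.sin(w),-np.cos(w)]
    print('t',s['t'],'pos',np.round(p,4),'yaw',round(w,3),'| dx %.4f dy %.4f dz %.4f twist %.3f'%(d[:2]@tx,d[:2]@ty,-d[2],(w-yaw+np.pi)%(2*np.pi)-np.pi))
E
python3 -c "
from h import *
goto(.5815,-.1105,.0965,-1.758)"
```

```text
t 3.7 pos [ 0.5416 -0.2252  0.2922] yaw -1.733 | dx -0.1197 dy -0.0208 dz 0.1957 twist 0.025
```

Request:
move_arm:
  increments:
    - {"jaw":1,"dx":-0.024,"dy":-0.0043,"dz":0,"twist":0.032}
    - {"jaw":1,"dx":-0.024,"dy":-0.0043,"dz":0.02,"twist":0}
    - {"jaw":1,"dx":-0.024,"dy":-0.0043,"dz":0.02,"twist":0}
    - {"jaw":1,"dx":-0.024,"dy":-0.0043,"dz":0.02,"twist":0}
    - {"jaw":1,"dx":-0.024,"dy":-0.0043,"dz":0.02,"twist":0}
    - {"jaw":1,"dx":0,"dy":0,"dz":0,"twist":0}
    - {"jaw":1,"dx":0,"dy":0,"dz":0,"twist":0}

```text
t: 4.28
eef_pos: [0.5848, -0.1103, 0.2108]
ee_rot: [3.139, -0.001, -1.762]
force: [-0.2, -0.5, 0.5]
width: 0.0878
gripper_force: 0.0
```

```bash
python3 -c "
from h import *
goto(.5815,-.1105,.0965,-1.758)"
```

```text
t 4.2833 pos [ 0.5848 -0.1103  0.2108] yaw -1.762 | dx 0.0008 dy 0.0032 dz 0.1143 twist -0.004
```

Now descend and grip.

Request:
move_arm:
  increments:
    - {"jaw":1,"dx":0.0008,"dy":0.003,"dz":0.02,"twist":0}
    - {"jaw":1,"dx":0,"dy":0,"dz":0.025,"twist":0}
    - {"jaw":1,"dx":0,"dy":0,"dz":0.025,"twist":0}
    - {"jaw":1,"dx":0,"dy":0,"dz":0.022,"twist":0}
    - {"jaw":1,"dx":0,"dy":0,"dz":0.015,"twist":0}
    - {"jaw":1,"dx":0,"dy":0,"dz":0.007,"twist":0}
    - {"jaw":1,"dx":0,"dy":0,"dz":0,"twist":0}
    - {"jaw":-1,"dx":0,"dy":0,"dz":0,"twist":0}
    - {"jaw":-1,"dx":0,"dy":0,"dz":0,"twist":0}
    - {"jaw":-1,"dx":0,"dy":0,"dz":0,"twist":0}
    - {"jaw":-1,"dx":0,"dy":0,"dz":0,"twist":0}
    - {"jaw":-1,"dx":0,"dy":0,"dz":0,"twist":0}
  force: 15

```text
t: 5.28
eef_pos: [0.5822, -0.1115, 0.099]
ee_rot: [-3.14, 0.0, -1.764]
force: [-0.2, -0.5, 0.0]
width: 0.0597
gripper_force: 0.0
```

Request:
move_arm:
  increments:
    - {"jaw":-1,"dx":0,"dy":0,"dz":0,"twist":0}
    - {"jaw":-1,"dx":0,"dy":0,"dz":0,"twist":0}
    - {"jaw":-1,"dx":0,"dy":0,"dz":0,"twist":0}
    - {"jaw":-1,"dx":0,"dy":0,"dz":0,"twist":0}
    - {"jaw":-1,"dx":0,"dy":0,"dz":0,"twist":0}
    - {"jaw":-1,"dx":0,"dy":0,"dz":0,"twist":0}

```text
t: 5.78
eef_pos: [0.5817, -0.1115, 0.0981]
ee_rot: [3.141, -0.0, -1.764]
force: [-1.1, 0.1, 1.1]
width: 0.0319
gripper_force: 15.0
```

Request:
move_arm:
  increments:
    - {"jaw":-1,"dx":0,"dy":0,"dz":-0.01,"twist":0}
    - {"jaw":-1,"dx":0,"dy":0,"dz":-0.02,"twist":0}
    - {"jaw":-1,"dx":0,"dy":0,"dz":-0.025,"twist":0}
    - {"jaw":-1,"dx":0,"dy":0,"dz":-0.025,"twist":0}
    - {"jaw":-1,"dx":0,"dy":0,"dz":-0.025,"twist":0}
    - {"jaw":-1,"dx":0,"dy":0,"dz":-0.025,"twist":0}
    - {"jaw":-1,"dx":-0.015,"dy":0.0042,"dz":-0.02,"twist":0}
    - {"jaw":-1,"dx":-0.03,"dy":0.0084,"dz":-0.01,"twist":0}
    - {"jaw":-1,"dx":-0.03,"dy":0.0084,"dz":0,"twist":0}
    - {"jaw":-1,"dx":-0.03,"dy":0.0084,"dz":0,"twist":0}
    - {"jaw":-1,"dx":-0.03,"dy":0.0084,"dz":0,"twist":0}
    - {"jaw":-1,"dx":-0.03,"dy":0.0084,"dz":0,"twist":0}

```text
t: 6.78
eef_pos: [0.5678, 0.0606, 0.2592]
ee_rot: [-3.141, 0.001, -1.764]
force: [0.7, 0.0, -1.1]
width: 0.0322
gripper_force: 15.0
```

Request:
move_arm:
  increments:
    - {"jaw":-1,"dx":-0.03,"dy":0.0084,"dz":0,"twist":0}
    - {"jaw":-1,"dx":-0.03,"dy":0.0084,"dz":0,"twist":-0.1}
    - {"jaw":-1,"dx":-0.03,"dy":0.0051,"dz":0,"twist":-0.1}
    - {"jaw":-1,"dx":-0.03,"dy":0.0021,"dz":0,"twist":-0.1}
    - {"jaw":-1,"dx":-0.03,"dy":0,"dz":0,"twist":0}
    - {"jaw":-1,"dx":-0.03,"dy":0,"dz":0,"twist":0}
    - {"jaw":-1,"dx":-0.02,"dy":0,"dz":0,"twist":0}
    - {"jaw":-1,"dx":0,"dy":0,"dz":0,"twist":0}
    - {"jaw":-1,"dx":0,"dy":0,"dz":0,"twist":0}
    - {"jaw":-1,"dx":0,"dy":0,"dz":0,"twist":0}

```text
t: 7.62
eef_pos: [0.5499, 0.2611, 0.2584]
ee_rot: [3.142, -0.0, -1.463]
force: [-0.2, -0.4, -0.5]
width: 0.0318
gripper_force: 15.0
```

Run:
```python
from h import *
a=look('wrist',['new_rack'],'w3.png')
goto(.5441,.196,.2,-1.571)
```

```text
wrist new_rack [5.426e-01 1.973e-01 2.000e-04] 0.76 [272 119]
t 7.7167 pos [0.5501 0.2605 0.2585] yaw -1.465 | dx 0.0635 dy 0.0128 dz 0.0585 twist 0.106
```

View pics/w3.png

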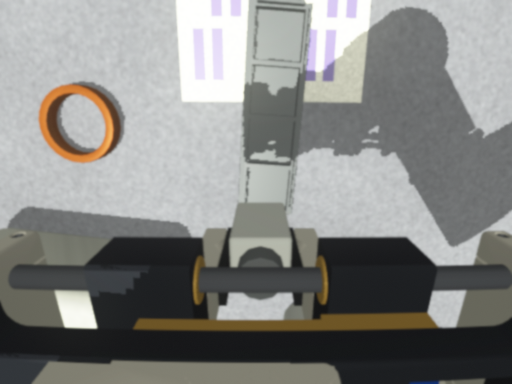

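The wrist view shows the square bottle held upright, with the grey rack below from (280,5) to (268,200): dividers near rows 62, 112 and 161. I'll take an enlarged crop for the axis.

Run:
```python
import cv2
a=cv2.imread('pics/w3.png')[0:215,215:335];cv2.imwrite('pics/c3.png',cv2.resize(a,(330,591),interpolation=cv2.INTER_CUBIC))
```

```text
(no output)
```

View pics/c3.png

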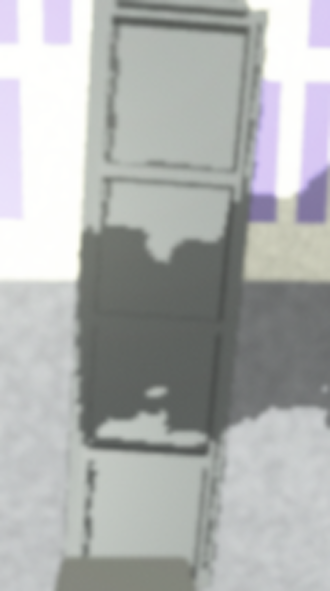

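Run:
```python
from h import *
c=arm.camera_info('wrist');K=np.array(c['K']);T=np.array(c['extrinsics'])
u=np.array([(281.2,6.5),(277.2,63.3),(272.8,116),(269.5,163)])
s=cv2.undistortPoints(u[None],K,np.array([c['k1'],0,0,0.]))[0] if 0 else cv2.undistortPointsIter(u[None].reshape(-1,1,2),K,np.array([c['k1'],0,0,0.]),np.eye(3),K,(3,50,1e-9)).reshape(-1,2)
d=np.c_[(s-K[:2,2])/np.diag(K)[:2],np.ones(4)]@T[:3,:3].T
P=(T[:3,3]+d*((.018-T[2,3])/d[:,2:]))[:,:2]
yr=np.array([-.11275,-.057,0,.057]);A=np.c_[np.ones(4),yr]
sol=np.linalg.lstsq(A,P,rcond=None)[0];print(P.round(4),sol.round(4),np.linalg.norm(sol[1]))
phi=np.arctan2(-sol[1,0],sol[1,1]);print('phi',phi,'yaw',phi-np.pi/2)
for v in(.0855,.0285,-.0285,-.0855):print(v,(sol[0]+v*np.array([-np.sin(phi),np.cos(phi)])).round(4))
p=sol[0]-.0855*np.array([-np.sin(phi),np.cos(phi)])
goto(p[0],p[1],.16,phi-np.pi/2)
```

```text
[[0.5475 0.082 ]
 [0.545  0.1371]
 [0.5431 0.1927]
 [0.5406 0.2468]] [[ 0.5429  0.192 ]
 [-0.0399  0.9711]] 0.9719530481401331
phi 0.04107966132727905 yaw -1.5297166654676175
0.0855 [0.5394 0.2775]
0.0285 [0.5418 0.2205]
-0.0285 [0.5441 0.1636]
-0.0855 [0.5465 0.1066]
t 7.7167 pos [0.5501 0.2605 0.2585] yaw -1.465 | dx 0.1526 dy 0.0199 dz 0.0985 twist 0.065
```

Request:
move_arm:
  increments:
    - {"jaw":-1,"dx":0.025,"dy":0.0033,"dz":0,"twist":0}
    - {"jaw":-1,"dx":0.025,"dy":0.0033,"dz":0.02,"twist":0}
    - {"jaw":-1,"dx":0.025,"dy":0.0033,"dz":0.02,"twist":0}
    - {"jaw":-1,"dx":0.025,"dy":0.0033,"dz":0.02,"twist":0}
    - {"jaw":-1,"dx":0.025,"dy":0.0033,"dz":0.02,"twist":0}
    - {"jaw":-1,"dx":0.025,"dy":0.0033,"dz":0.018,"twist":0}
    - {"jaw":-1,"dx":0,"dy":0,"dz":0,"twist":0.065}
    - {"jaw":-1,"dx":0,"dy":0,"dz":0,"twist":0}
    - {"jaw":-1,"dx":0,"dy":0,"dz":0,"twist":0}

```text
t: 8.47
eef_pos: [0.5469, 0.1093, 0.1607]
ee_rot: [-3.141, 0.0, -1.529]
force: [0.2, -0.4, -0.4]
width: 0.0319
gripper_force: 15.0
```

Run:
```python
from h import *
a=look('wrist',['new_rack'],'w4.png')
goto(.5465,.1095,.099,-1.53)
a=look('scene',['new_rack','square_mid'],'s4.png')
```

```text
t 8.5667 pos [0.5471 0.1103 0.1611] yaw -1.527 | dx 0.0008 dy 0.0006 dz 0.0621 twist 0.003
scene new_rack [ 0.5447  0.1951 -0.005 ] 0.91 [330 176]
scene square_mid [0.5479 0.1099 0.1028] 0.77 [314 155]
```

View pics/w4.png

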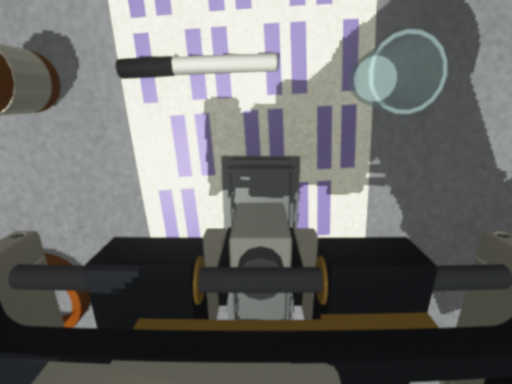

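The wrist view shows the bottle centred over the right-end pocket (260,190), with the glass (410,70) and the amber bottle (20,80) clear. Lower, release and rise.

Request:
move_arm:
  increments:
    - {"jaw":-1,"dx":0.0008,"dy":0.0006,"dz":0.015,"twist":0}
    - {"jaw":-1,"dx":0,"dy":0,"dz":0.018,"twist":0}
    - {"jaw":-1,"dx":0,"dy":0,"dz":0.015,"twist":0}
    - {"jaw":-1,"dx":0,"dy":0,"dz":0.008,"twist":0}
    - {"jaw":-1,"dx":0,"dy":0,"dz":0.004,"twist":0}
    - {"jaw":-1,"dx":0,"dy":0,"dz":0.002,"twist":0}
    - {"jaw":-1,"dx":0,"dy":0,"dz":0,"twist":0}
    - {"jaw":-1,"dx":0,"dy":0,"dz":0,"twist":0}
    - {"jaw":-1,"dx":0,"dy":0,"dz":0,"twist":0}

```text
t: 9.47
eef_pos: [0.5463, 0.1095, 0.0989]
ee_rot: [-3.14, 0.001, -1.528]
force: [0.7, 0.9, -0.7]
width: 0.032
gripper_force: 15.0
```

Request:
move_arm:
  increments:
    - {"jaw":0.0,"dx":0,"dy":0,"dz":0,"twist":0}
    - {"jaw":0.5,"dx":0,"dy":0,"dz":0,"twist":0}
    - {"jaw":1,"dx":0,"dy":0,"dz":0,"twist":0}
    - {"jaw":1,"dx":0,"dy":0,"dz":0,"twist":0}
    - {"jaw":1,"dx":0,"dy":0,"dz":0,"twist":0}
    - {"jaw":1,"dx":0,"dy":0,"dz":0,"twist":0}
    - {"jaw":1,"dx":0,"dy":0,"dz":0,"twist":0}
    - {"jaw":1,"dx":0,"dy":0,"dz":-0.015,"twist":0}
    - {"jaw":1,"dx":0,"dy":0,"dz":-0.03,"twist":0}
    - {"jaw":1,"dx":0,"dy":0,"dz":-0.035,"twist":0}
    - {"jaw":1,"dx":0,"dy":0,"dz":-0.035,"twist":0}
    - {"jaw":1,"dx":0,"dy":0,"dz":-0.035,"twist":0}

```text
t: 10.47
eef_pos: [0.5455, 0.109, 0.2497]
ee_rot: [3.141, -0.0, -1.529]
force: [1.1, 0.7, -1.0]
width: 0.0873
gripper_force: 0.0
```

Run:
```python
from h import *
goto(.5692,-.1685,.22,-1.758)
```

```text
t 10.4667 pos [0.5455 0.109  0.2497] yaw -1.529 | dx 0.2783 dy -0.0120 dz 0.0297 twist 0.229
```

Request:
move_arm:
  increments:
    - {"jaw":1,"dx":0.0235,"dy":-0.0012,"dz":0,"twist":0}
    - {"jaw":1,"dx":0.032,"dy":-0.0013,"dz":0,"twist":0}
    - {"jaw":1,"dx":0.032,"dy":-0.0014,"dz":0,"twist":0}
    - {"jaw":1,"dx":0.032,"dy":-0.0013,"dz":0,"twist":0}
    - {"jaw":1,"dx":0.032,"dy":-0.0014,"dz":0,"twist":0}
    - {"jaw":1,"dx":0.032,"dy":-0.0013,"dz":0,"twist":0}
    - {"jaw":1,"dx":0.032,"dy":-0.0014,"dz":0,"twist":0}
    - {"jaw":1,"dx":0.032,"dy":-0.0013,"dz":0,"twist":0}
    - {"jaw":1,"dx":0.03,"dy":-0.0014,"dz":0,"twist":0}
    - {"jaw":1,"dx":0,"dy":0,"dz":0.02,"twist":0.115}
    - {"jaw":1,"dx":0,"dy":0,"dz":0.02,"twist":0.114}
    - {"jaw":1,"dx":0,"dy":0,"dz":0,"twist":0}

```text
t: 11.47
eef_pos: [0.5672, -0.1681, 0.2042]
ee_rot: [3.135, -0.0, -1.765]
force: [-0.5, 0.7, -0.3]
width: 0.0877
gripper_force: 0.0
```

Run:
```python
from h import *
a=look('wrist',['necked_mid'],'w5.png')
a=look('top',['square_mid','necked_mid'])
goto(.5692,-.1685,.098,-1.758)
```

```text
wrist necked_mid [ 0.566  -0.1667  0.0406] 0.87 [264 192]
top square_mid [ 0.5818 -0.1124  0.0038] 0.31 [283 181]
top necked_mid [ 0.5614 -0.1684  0.0402] 0.47 [305 185]
t 11.7167 pos [ 0.5702 -0.1672  0.2096] yaw -1.754 | dx 0.0014 dy 0.0008 dz 0.1116 twist 0.004
```

View pics/w5.png

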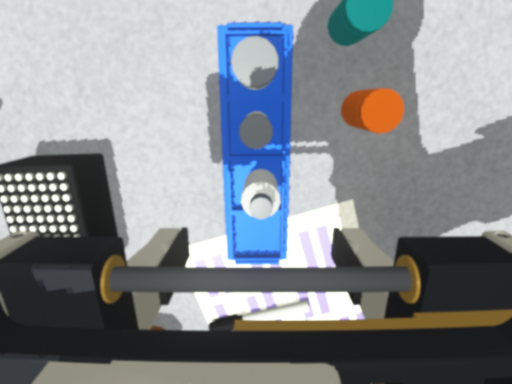

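The necked bottle is at (262,195) between the finger lines, as expected. Slim is at (256,130) and squat at (254,62). Descend and grip.

Request:
move_arm:
  increments:
    - {"jaw":1,"dx":0.001,"dy":0.001,"dz":0.02,"twist":0.004}
    - {"jaw":1,"dx":0,"dy":0,"dz":0.025,"twist":0}
    - {"jaw":1,"dx":0,"dy":0,"dz":0.025,"twist":0}
    - {"jaw":1,"dx":0,"dy":0,"dz":0.022,"twist":0}
    - {"jaw":1,"dx":0,"dy":0,"dz":0.014,"twist":0}
    - {"jaw":1,"dx":0,"dy":0,"dz":0.0065,"twist":0}
    - {"jaw":1,"dx":0,"dy":0,"dz":0,"twist":0}
    - {"jaw":0.2,"dx":0,"dy":0,"dz":0,"twist":0}
    - {"jaw":-1,"dx":0,"dy":0,"dz":0,"twist":0}
    - {"jaw":-1,"dx":0,"dy":0,"dz":0,"twist":0}
    - {"jaw":-1,"dx":0,"dy":0,"dz":0,"twist":0}
    - {"jaw":-1,"dx":0,"dy":0,"dz":0,"twist":0}
  force: 15

```text
t: 12.72
eef_pos: [0.5687, -0.1683, 0.0965]
ee_rot: [-3.14, 0.0, -1.762]
force: [0.0, 0.7, -0.1]
width: 0.0598
gripper_force: 0.0
```

Request:
move_arm:
  increments:
    - {"jaw":-1,"dx":0,"dy":0,"dz":0,"twist":0}
    - {"jaw":-1,"dx":0,"dy":0,"dz":0,"twist":0}
    - {"jaw":-1,"dx":0,"dy":0,"dz":0,"twist":0}
    - {"jaw":-1,"dx":0,"dy":0,"dz":0,"twist":0}
    - {"jaw":-1,"dx":0,"dy":0,"dz":0,"twist":0}
    - {"jaw":-1,"dx":0,"dy":0,"dz":0,"twist":0}

```text
t: 13.22
eef_pos: [0.5681, -0.1684, 0.0957]
ee_rot: [3.141, -0.0, -1.762]
force: [-1.0, 0.4, 1.9]
width: 0.0344
gripper_force: 15.0
```

Run:
```python
from h import *
goto(.5442,.1665,.25,-1.53)
```

```text
t 13.2167 pos [ 0.5681 -0.1684  0.0957] yaw -1.762 | dx -0.3243 dy 0.0871 dz -0.1543 twist -0.232
```

Request:
move_arm:
  increments:
    - {"jaw":-1,"dx":0,"dy":0,"dz":-0.01,"twist":0}
    - {"jaw":-1,"dx":0,"dy":0,"dz":-0.02,"twist":0}
    - {"jaw":-1,"dx":0,"dy":0,"dz":-0.03,"twist":0}
    - {"jaw":-1,"dx":0,"dy":0,"dz":-0.03,"twist":0}
    - {"jaw":-1,"dx":0,"dy":0,"dz":-0.03,"twist":0}
    - {"jaw":-1,"dx":-0.0147,"dy":0.004,"dz":-0.02,"twist":0}
    - {"jaw":-1,"dx":-0.0295,"dy":0.0079,"dz":-0.01,"twist":0}
    - {"jaw":-1,"dx":-0.0295,"dy":0.0079,"dz":0,"twist":0}
    - {"jaw":-1,"dx":-0.0295,"dy":0.0079,"dz":0,"twist":0}
    - {"jaw":-1,"dx":-0.0295,"dy":0.0079,"dz":0,"twist":0}
    - {"jaw":-1,"dx":-0.0295,"dy":0.0079,"dz":0,"twist":0}
    - {"jaw":-1,"dx":-0.0295,"dy":0.0079,"dz":0,"twist":0}

```text
t: 14.22
eef_pos: [0.5539, 0.031, 0.2465]
ee_rot: [-3.141, 0.001, -1.762]
force: [0.3, -0.4, -1.2]
width: 0.0339
gripper_force: 15.0
```

Request:
move_arm:
  increments:
    - {"jaw":-1,"dx":-0.0295,"dy":0.0079,"dz":0,"twist":0}
    - {"jaw":-1,"dx":-0.0295,"dy":0.0079,"dz":0,"twist":0}
    - {"jaw":-1,"dx":-0.0295,"dy":0.0079,"dz":0,"twist":0}
    - {"jaw":-1,"dx":-0.0295,"dy":0.0079,"dz":0,"twist":0}
    - {"jaw":-1,"dx":-0.0147,"dy":0.0041,"dz":0,"twist":0}
    - {"jaw":-1,"dx":0,"dy":0,"dz":0.02,"twist":-0.116}
    - {"jaw":-1,"dx":0,"dy":0,"dz":0.02,"twist":-0.116}
    - {"jaw":-1,"dx":0,"dy":0,"dz":0.01,"twist":0}
    - {"jaw":-1,"dx":0,"dy":0,"dz":0,"twist":0}
    - {"jaw":-1,"dx":0,"dy":0,"dz":0,"twist":0}

```text
t: 15.05
eef_pos: [0.5445, 0.1663, 0.1959]
ee_rot: [3.141, -0.001, -1.534]
force: [-0.1, 0.6, -0.2]
width: 0.0346
gripper_force: 15.0
```

Run:
```python
from h import *
a=look('wrist',['square_mid','new_rack'],'w6.png')
goto(.5442,.1665,.0963,-1.53)
```

```text
wrist square_mid [0.5462 0.1091 0.0397] 0.58 [262 132]
wrist new_rack [0.5405 0.1982 0.0046] 0.64 [264 213]
t 15.2 pos [0.5451 0.1667 0.197 ] yaw -1.532 | dx 0.0001 dy 0.0009 dz 0.1007 twist -0.002
```

View pics/w6.png

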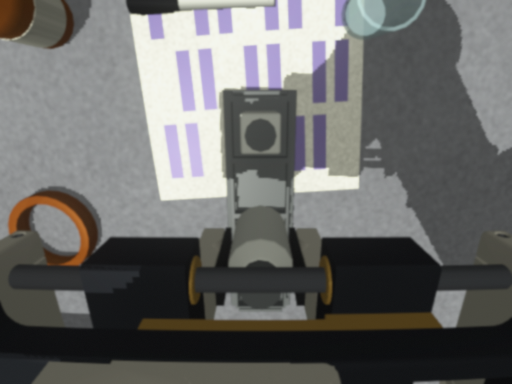

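The square stands upright in the right-end pocket (260,133), and the necked bottle hangs over pocket 3. Lower it.

Request:
move_arm:
  increments:
    - {"jaw":-1,"dx":0,"dy":0.0008,"dz":0.02,"twist":0}
    - {"jaw":-1,"dx":0,"dy":0,"dz":0.025,"twist":0}
    - {"jaw":-1,"dx":0,"dy":0,"dz":0.025,"twist":0}
    - {"jaw":-1,"dx":0,"dy":0,"dz":0.016,"twist":0}
    - {"jaw":-1,"dx":0,"dy":0,"dz":0.009,"twist":0}
    - {"jaw":-1,"dx":0,"dy":0,"dz":0.004,"twist":0}
    - {"jaw":-1,"dx":0,"dy":0,"dz":0.0015,"twist":0}
    - {"jaw":-1,"dx":0,"dy":0,"dz":0,"twist":0}
    - {"jaw":-1,"dx":0,"dy":0,"dz":0,"twist":0}
    - {"jaw":-1,"dx":0,"dy":0,"dz":0,"twist":0}

```text
t: 16.03
eef_pos: [0.5442, 0.1671, 0.0963]
ee_rot: [-3.14, 0.001, -1.53]
force: [-0.1, -0.0, -0.9]
width: 0.0347
gripper_force: 15.0
```

Request:
move_arm:
  increments:
    - {"jaw":0.0,"dx":0,"dy":0,"dz":0,"twist":0}
    - {"jaw":0.5,"dx":0,"dy":0,"dz":0,"twist":0}
    - {"jaw":1,"dx":0,"dy":0,"dz":0,"twist":0}
    - {"jaw":1,"dx":0,"dy":0,"dz":0,"twist":0}
    - {"jaw":1,"dx":0,"dy":0,"dz":0,"twist":0}
    - {"jaw":1,"dx":0,"dy":0,"dz":0,"twist":0}
    - {"jaw":1,"dx":0,"dy":0,"dz":0,"twist":0}
    - {"jaw":1,"dx":0,"dy":0,"dz":-0.015,"twist":0}
    - {"jaw":1,"dx":0,"dy":0,"dz":-0.03,"twist":0}
    - {"jaw":1,"dx":0,"dy":0,"dz":-0.035,"twist":0}
    - {"jaw":1,"dx":0,"dy":0,"dz":-0.035,"twist":0}
    - {"jaw":1,"dx":0,"dy":0,"dz":-0.035,"twist":0}

```text
t: 17.03
eef_pos: [0.5432, 0.1664, 0.2467]
ee_rot: [3.141, -0.0, -1.53]
force: [1.9, 0.6, -0.3]
width: 0.0873
gripper_force: 0.0
```

Run:
```python
from h import *
goto(.558,-.2258,.2,-1.758)
```

```text
t 17.0333 pos [0.5432 0.1664 0.2467] yaw -1.53 | dx 0.3925 dy 0.0014 dz 0.0467 twist 0.228
```

Request:
move_arm:
  increments:
    - {"jaw":1,"dx":0.025,"dy":0,"dz":0,"twist":0}
    - {"jaw":1,"dx":0.034,"dy":0,"dz":0,"twist":0}
    - {"jaw":1,"dx":0.034,"dy":0,"dz":0,"twist":0}
    - {"jaw":1,"dx":0.034,"dy":0,"dz":0,"twist":0}
    - {"jaw":1,"dx":0.034,"dy":0,"dz":0,"twist":0}
    - {"jaw":1,"dx":0.034,"dy":0,"dz":0,"twist":0}
    - {"jaw":1,"dx":0.034,"dy":0,"dz":0,"twist":0}
    - {"jaw":1,"dx":0.034,"dy":0,"dz":0,"twist":0}
    - {"jaw":1,"dx":0.034,"dy":0,"dz":0,"twist":0}
    - {"jaw":1,"dx":0.034,"dy":0,"dz":0,"twist":0}
    - {"jaw":1,"dx":0.034,"dy":0,"dz":0,"twist":0}
    - {"jaw":1,"dx":0.0275,"dy":0.0014,"dz":0,"twist":0}

```text
t: 18.03
eef_pos: [0.5581, -0.2278, 0.2451]
ee_rot: [3.141, -0.0, -1.53]
force: [-0.1, 0.6, 0.2]
width: 0.0879
gripper_force: 0.0
```

Request:
move_arm:
  increments:
    - {"jaw":1,"dx":0,"dy":0,"dz":0.02,"twist":0.114}
    - {"jaw":1,"dx":0,"dy":0,"dz":0.02,"twist":0.114}
    - {"jaw":1,"dx":0,"dy":0,"dz":0,"twist":0}
    - {"jaw":1,"dx":0,"dy":0,"dz":0,"twist":0}

```text
t: 18.37
eef_pos: [0.5576, -0.2257, 0.2044]
ee_rot: [3.139, -0.0, -1.755]
force: [0.4, -0.3, 0.7]
width: 0.0876
gripper_force: 0.0
```

Run:
```python
from h import *
a=look('wrist',['slim_mid','squat_mid'],'w7.png')
goto(.558,-.2258,.0965,-1.758)
```

```text
wrist slim_mid [ 0.5569 -0.2279  0.0426] 0.79 [262 190]
wrist squat_mid [ 0.4549 -0.2202  0.0242] 0.83 [365 174]
wrist squat_mid [ 0.548  -0.2768  0.0352] 0.82 [263 135]
wrist squat_mid [ 0.4559 -0.3028  0.0311] 0.7 [359  87]
t 18.5167 pos [ 0.5591 -0.2254  0.2066] yaw -1.754 | dx 0.0006 dy 0.0010 dz 0.1101 twist 0.004
```

View pics/w7.png

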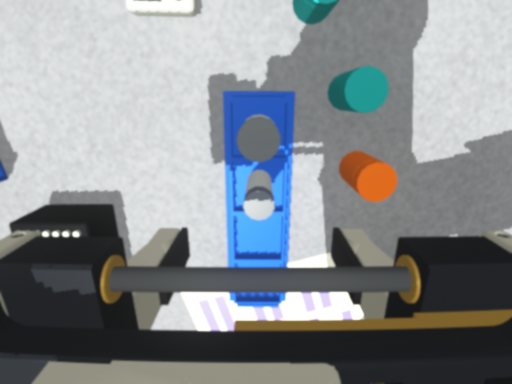

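Slim is at (259,200) between the fingers, squat at (259,137). Orange and turquoise are clear to the right. Descend and grip slim.

Request:
move_arm:
  increments:
    - {"jaw":1,"dx":0.0015,"dy":0.0012,"dz":0.02,"twist":0.004}
    - {"jaw":1,"dx":0,"dy":0,"dz":0.025,"twist":0}
    - {"jaw":1,"dx":0,"dy":0,"dz":0.025,"twist":0}
    - {"jaw":1,"dx":0,"dy":0,"dz":0.02,"twist":0}
    - {"jaw":1,"dx":0,"dy":0,"dz":0.013,"twist":0}
    - {"jaw":1,"dx":0,"dy":0,"dz":0.006,"twist":0}
    - {"jaw":1,"dx":0,"dy":0,"dz":0,"twist":0}
    - {"jaw":0.2,"dx":0,"dy":0,"dz":0,"twist":0}
    - {"jaw":-1,"dx":0,"dy":0,"dz":0,"twist":0}
    - {"jaw":-1,"dx":0,"dy":0,"dz":0,"twist":0}
    - {"jaw":-1,"dx":0,"dy":0,"dz":0,"twist":0}
    - {"jaw":-1,"dx":0,"dy":0,"dz":0,"twist":0}
  force: 15

```text
t: 19.52
eef_pos: [0.5571, -0.2269, 0.0969]
ee_rot: [-3.14, 0.0, -1.762]
force: [0.6, 0.2, -0.5]
width: 0.0597
gripper_force: 0.0
```

Request:
move_arm:
  increments:
    - {"jaw":-1,"dx":0,"dy":0,"dz":0,"twist":0}
    - {"jaw":-1,"dx":0,"dy":0,"dz":0,"twist":0}
    - {"jaw":-1,"dx":0,"dy":0,"dz":0,"twist":0}
    - {"jaw":-1,"dx":0,"dy":0,"dz":0,"twist":0}
    - {"jaw":-1,"dx":0,"dy":0,"dz":0,"twist":0}
    - {"jaw":-1,"dx":0,"dy":0,"dz":0,"twist":0}
    - {"jaw":-1,"dx":0,"dy":0,"dz":0,"twist":0}

```text
t: 20.1
eef_pos: [0.5568, -0.2268, 0.0961]
ee_rot: [3.141, -0.0, -1.762]
force: [0.0, -0.9, -1.1]
width: 0.0254
gripper_force: 15.0
```

Run:
```python
from h import *
goto(.5418,.2235,.25,-1.53)
```

```text
t 20.1 pos [ 0.5568 -0.2268  0.0961] yaw -1.762 | dx -0.4393 dy 0.1002 dz -0.1539 twist -0.232
```

Request:
move_arm:
  increments:
    - {"jaw":-1,"dx":0,"dy":0,"dz":-0.01,"twist":0}
    - {"jaw":-1,"dx":0,"dy":0,"dz":-0.02,"twist":0}
    - {"jaw":-1,"dx":0,"dy":0,"dz":-0.03,"twist":0}
    - {"jaw":-1,"dx":0,"dy":0,"dz":-0.03,"twist":0}
    - {"jaw":-1,"dx":0,"dy":0,"dz":-0.03,"twist":0}
    - {"jaw":-1,"dx":-0.0157,"dy":0.0036,"dz":-0.02,"twist":0}
    - {"jaw":-1,"dx":-0.0314,"dy":0.0072,"dz":-0.01,"twist":0}
    - {"jaw":-1,"dx":-0.0314,"dy":0.0072,"dz":0,"twist":0}
    - {"jaw":-1,"dx":-0.0314,"dy":0.0072,"dz":0,"twist":0}
    - {"jaw":-1,"dx":-0.0314,"dy":0.0072,"dz":0,"twist":0}
    - {"jaw":-1,"dx":-0.0314,"dy":0.0072,"dz":0,"twist":0}
    - {"jaw":-1,"dx":-0.0314,"dy":0.0072,"dz":0,"twist":0}

```text
t: 21.1
eef_pos: [0.5492, -0.0161, 0.2472]
ee_rot: [-3.141, 0.0, -1.762]
force: [0.1, -0.6, 0.5]
width: 0.0251
gripper_force: 15.0
```

Request:
move_arm:
  increments:
    - {"jaw":-1,"dx":-0.0314,"dy":0.0071,"dz":0,"twist":0}
    - {"jaw":-1,"dx":-0.0314,"dy":0.0071,"dz":0,"twist":0}
    - {"jaw":-1,"dx":-0.0314,"dy":0.0071,"dz":0,"twist":0}
    - {"jaw":-1,"dx":-0.0314,"dy":0.0071,"dz":0,"twist":0}
    - {"jaw":-1,"dx":-0.0314,"dy":0.0071,"dz":0,"twist":0}
    - {"jaw":-1,"dx":-0.0314,"dy":0.0071,"dz":0,"twist":0}
    - {"jaw":-1,"dx":-0.0314,"dy":0.0071,"dz":0,"twist":0}
    - {"jaw":-1,"dx":-0.0157,"dy":0.0036,"dz":0,"twist":0}
    - {"jaw":-1,"dx":0,"dy":0,"dz":0.02,"twist":-0.116}
    - {"jaw":-1,"dx":0,"dy":0,"dz":0.02,"twist":-0.116}
    - {"jaw":-1,"dx":0,"dy":0,"dz":0,"twist":0}
    - {"jaw":-1,"dx":0,"dy":0,"dz":0,"twist":0}

```text
t: 22.1
eef_pos: [0.5416, 0.2232, 0.206]
ee_rot: [3.14, -0.002, -1.533]
force: [-0.1, 1.5, -0.2]
width: 0.0254
gripper_force: 15.0
```

Run:
```python
from h import *
a=look('wrist',['square_mid','necked_mid','new_rack'],'w8.png')
goto(.5418,.2235,.0967,-1.53)
```

```text
wrist square_mid [0.5461 0.109  0.0403] 0.84 [262  62]
wrist necked_mid [0.5466 0.1057 0.04  ] 0.67 [262  57]
wrist necked_mid [0.5435 0.171  0.0433] 0.59 [262 136]
wrist new_rack [0.5389 0.1958 0.0016] 0.6 [265 155]
t 22.3 pos [0.5426 0.2238 0.2077] yaw -1.532 | dx 0.0002 dy 0.0008 dz 0.1110 twist -0.002
```

View pics/w8.png

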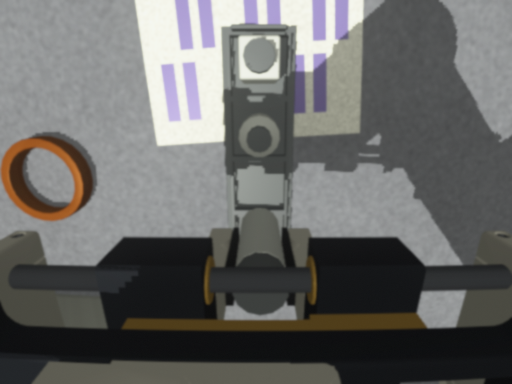

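Square (260,57) and necked (259,137) stand upright in their pockets, and slim hangs over the second pocket. Lower and release.

Request:
move_arm:
  increments:
    - {"jaw":-1,"dx":0,"dy":0.0008,"dz":0.02,"twist":0}
    - {"jaw":-1,"dx":0,"dy":0,"dz":0.03,"twist":0}
    - {"jaw":-1,"dx":0,"dy":0,"dz":0.03,"twist":0}
    - {"jaw":-1,"dx":0,"dy":0,"dz":0.016,"twist":0}
    - {"jaw":-1,"dx":0,"dy":0,"dz":0.009,"twist":0}
    - {"jaw":-1,"dx":0,"dy":0,"dz":0.004,"twist":0}
    - {"jaw":-1,"dx":0,"dy":0,"dz":0.0015,"twist":0}
    - {"jaw":-1,"dx":0,"dy":0,"dz":0,"twist":0}
    - {"jaw":-1,"dx":0,"dy":0,"dz":0,"twist":0}
    - {"jaw":-1,"dx":0,"dy":0,"dz":0,"twist":0}

```text
t: 23.13
eef_pos: [0.5418, 0.2242, 0.0969]
ee_rot: [-3.14, 0.001, -1.53]
force: [0.2, 0.9, -0.7]
width: 0.0254
gripper_force: 15.0
```

Request:
move_arm:
  increments:
    - {"jaw":0.0,"dx":0,"dy":0,"dz":0,"twist":0}
    - {"jaw":0.5,"dx":0,"dy":0,"dz":0,"twist":0}
    - {"jaw":1,"dx":0,"dy":0,"dz":0,"twist":0}
    - {"jaw":1,"dx":0,"dy":0,"dz":0,"twist":0}
    - {"jaw":1,"dx":0,"dy":0,"dz":0,"twist":0}
    - {"jaw":1,"dx":0,"dy":0,"dz":0,"twist":0}
    - {"jaw":1,"dx":0,"dy":0,"dz":0,"twist":0}
    - {"jaw":1,"dx":0,"dy":0,"dz":-0.015,"twist":0}
    - {"jaw":1,"dx":0,"dy":0,"dz":-0.03,"twist":0}
    - {"jaw":1,"dx":0,"dy":0,"dz":-0.035,"twist":0}
    - {"jaw":1,"dx":0,"dy":0,"dz":-0.035,"twist":0}
    - {"jaw":1,"dx":0,"dy":0,"dz":-0.035,"twist":0}

```text
t: 24.13
eef_pos: [0.5409, 0.2235, 0.2472]
ee_rot: [3.141, -0.0, -1.53]
force: [1.0, 1.0, -0.6]
width: 0.0873
gripper_force: 0.0
```

Run:
```python
from h import *
goto(.548,-.278,.2,-1.758)
```

```text
t 24.1333 pos [0.5409 0.2235 0.2472] yaw -1.53 | dx 0.5014 dy 0.0135 dz 0.0472 twist 0.228
```

Request:
move_arm:
  increments:
    - {"jaw":1,"dx":0.0254,"dy":0.0009,"dz":0,"twist":0}
    - {"jaw":1,"dx":0.034,"dy":0.0009,"dz":0,"twist":0}
    - {"jaw":1,"dx":0.034,"dy":0.0009,"dz":0,"twist":0}
    - {"jaw":1,"dx":0.034,"dy":0.0009,"dz":0,"twist":0}
    - {"jaw":1,"dx":0.034,"dy":0.0009,"dz":0,"twist":0}
    - {"jaw":1,"dx":0.034,"dy":0.0009,"dz":0,"twist":0}
    - {"jaw":1,"dx":0.034,"dy":0.0009,"dz":0,"twist":0}
    - {"jaw":1,"dx":0.034,"dy":0.0009,"dz":0,"twist":0}
    - {"jaw":1,"dx":0.034,"dy":0.0009,"dz":0,"twist":0}
    - {"jaw":1,"dx":0.034,"dy":0.0009,"dz":0,"twist":0}
    - {"jaw":1,"dx":0.034,"dy":0.0009,"dz":0,"twist":0}
    - {"jaw":1,"dx":0.034,"dy":0.0009,"dz":0,"twist":0}

```text
t: 25.13
eef_pos: [0.5464, -0.1774, 0.2457]
ee_rot: [-3.141, 0.0, -1.53]
force: [0.3, -0.6, -0.1]
width: 0.0878
gripper_force: 0.0
```

Request:
move_arm:
  increments:
    - {"jaw":1,"dx":0.034,"dy":0.0009,"dz":0,"twist":0}
    - {"jaw":1,"dx":0.034,"dy":0.0009,"dz":0,"twist":0}
    - {"jaw":1,"dx":0.034,"dy":0.0009,"dz":0,"twist":0}
    - {"jaw":1,"dx":0,"dy":0,"dz":0.02,"twist":0.114}
    - {"jaw":1,"dx":0,"dy":0,"dz":0.02,"twist":0.114}
    - {"jaw":1,"dx":0,"dy":0,"dz":0,"twist":0}
    - {"jaw":1,"dx":0,"dy":0,"dz":0,"twist":0}

```text
t: 25.72
eef_pos: [0.5476, -0.2779, 0.2048]
ee_rot: [3.139, -0.0, -1.755]
force: [0.0, 0.4, 1.4]
width: 0.0877
gripper_force: 0.0
```

Run:
```python
from h import *
a=look('wrist',['squat_mid'],'w9.png')
goto(.548,-.278,.0965,-1.758)
```

```text
wrist squat_mid [ 0.4556 -0.2226  0.0255] 0.94 [358 222]
wrist squat_mid [ 0.5431 -0.277   0.0361] 0.69 [267 190]
wrist squat_mid [ 0.4569 -0.3042  0.0345] 0.66 [353 146]
t 25.8167 pos [ 0.5489 -0.2777  0.2068] yaw -1.753 | dx 0.0004 dy 0.0008 dz 0.1103 twist 0.005
```

View pics/w9.png

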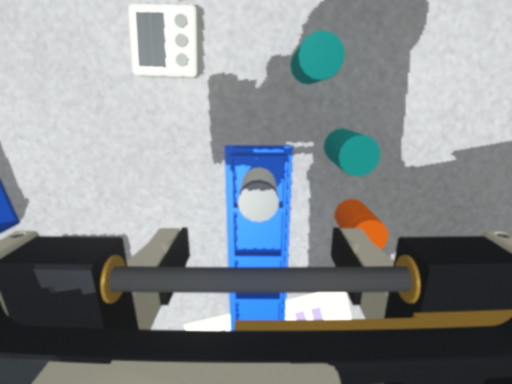

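The grey-capped squat jar in the blue rack (259,195) is the only jar inside the rack. The turquoise (355,152), (320,55) and orange (362,222) look-alikes stand outside, clear of the fingers. Descend and grip.

Request:
move_arm:
  increments:
    - {"jaw":1,"dx":0.0004,"dy":0.0012,"dz":0.02,"twist":0.005}
    - {"jaw":1,"dx":0,"dy":0,"dz":0.025,"twist":0}
    - {"jaw":1,"dx":0,"dy":0,"dz":0.025,"twist":0}
    - {"jaw":1,"dx":0,"dy":0,"dz":0.02,"twist":0}
    - {"jaw":1,"dx":0,"dy":0,"dz":0.013,"twist":0}
    - {"jaw":1,"dx":0,"dy":0,"dz":0.006,"twist":0}
    - {"jaw":1,"dx":0,"dy":0,"dz":0,"twist":0}
    - {"jaw":0.2,"dx":0,"dy":0,"dz":0,"twist":0}
    - {"jaw":-1,"dx":0,"dy":0,"dz":0,"twist":0}
    - {"jaw":-1,"dx":0,"dy":0,"dz":0,"twist":0}
    - {"jaw":-1,"dx":0,"dy":0,"dz":0,"twist":0}
    - {"jaw":-1,"dx":0,"dy":0,"dz":0,"twist":0}
  force: 15

```text
t: 26.82
eef_pos: [0.5473, -0.278, 0.0974]
ee_rot: [-3.14, 0.0, -1.763]
force: [-0.5, -0.5, 0.4]
width: 0.0597
gripper_force: 0.0
```

Request:
move_arm:
  increments:
    - {"jaw":-1,"dx":0,"dy":0,"dz":0,"twist":0}
    - {"jaw":-1,"dx":0,"dy":0,"dz":0,"twist":0}
    - {"jaw":-1,"dx":0,"dy":0,"dz":0,"twist":0}
    - {"jaw":-1,"dx":0,"dy":0,"dz":0,"twist":0}
    - {"jaw":-1,"dx":0,"dy":0,"dz":0,"twist":0}
    - {"jaw":-1,"dx":0,"dy":0,"dz":0,"twist":0}

```text
t: 27.32
eef_pos: [0.547, -0.278, 0.0967]
ee_rot: [-3.142, -0.0, -1.763]
force: [-0.7, 0.4, -0.6]
width: 0.0353
gripper_force: 15.0
```

Run:
```python
from h import *
goto(.5395,.2805,.25,-1.53)
```

```text
t 27.3167 pos [ 0.547  -0.278   0.0967] yaw -1.763 | dx -0.5468 dy 0.1140 dz -0.1533 twist -0.233
```

Request:
move_arm:
  increments:
    - {"jaw":-1,"dx":0,"dy":0,"dz":-0.01,"twist":0}
    - {"jaw":-1,"dx":0,"dy":0,"dz":-0.02,"twist":0}
    - {"jaw":-1,"dx":0,"dy":0,"dz":-0.03,"twist":0}
    - {"jaw":-1,"dx":0,"dy":0,"dz":-0.03,"twist":0}
    - {"jaw":-1,"dx":0,"dy":0,"dz":-0.03,"twist":0}
    - {"jaw":-1,"dx":-0.0171,"dy":0.0036,"dz":-0.02,"twist":0}
    - {"jaw":-1,"dx":-0.0342,"dy":0.0071,"dz":-0.01,"twist":0}
    - {"jaw":-1,"dx":-0.0342,"dy":0.0071,"dz":0,"twist":0}
    - {"jaw":-1,"dx":-0.0342,"dy":0.0071,"dz":0,"twist":0}
    - {"jaw":-1,"dx":-0.0342,"dy":0.0071,"dz":0,"twist":0}
    - {"jaw":-1,"dx":-0.0342,"dy":0.0071,"dz":0,"twist":0}
    - {"jaw":-1,"dx":-0.0342,"dy":0.0071,"dz":0,"twist":0}

```text
t: 28.32
eef_pos: [0.5436, -0.0494, 0.2476]
ee_rot: [-3.141, 0.0, -1.763]
force: [0.9, 0.0, -0.3]
width: 0.0353
gripper_force: 15.0
```

Request:
move_arm:
  increments:
    - {"jaw":-1,"dx":-0.0342,"dy":0.0071,"dz":0,"twist":0}
    - {"jaw":-1,"dx":-0.0342,"dy":0.0071,"dz":0,"twist":0}
    - {"jaw":-1,"dx":-0.0342,"dy":0.0071,"dz":0,"twist":0}
    - {"jaw":-1,"dx":-0.0342,"dy":0.0071,"dz":0,"twist":0}
    - {"jaw":-1,"dx":-0.0342,"dy":0.0071,"dz":0,"twist":0}
    - {"jaw":-1,"dx":-0.0342,"dy":0.0071,"dz":0,"twist":0}
    - {"jaw":-1,"dx":-0.0342,"dy":0.0071,"dz":0,"twist":0}
    - {"jaw":-1,"dx":-0.0342,"dy":0.0071,"dz":0,"twist":0}
    - {"jaw":-1,"dx":-0.0342,"dy":0.0071,"dz":0,"twist":0}
    - {"jaw":-1,"dx":-0.0171,"dy":0.0036,"dz":0,"twist":0}
    - {"jaw":-1,"dx":0,"dy":0,"dz":0.02,"twist":-0.116}
    - {"jaw":-1,"dx":0,"dy":0,"dz":0.02,"twist":-0.116}

```text
t: 29.32
eef_pos: [0.54, 0.2827, 0.2077]
ee_rot: [-3.139, 0.002, -1.524]
force: [-0.6, -0.3, -1.7]
width: 0.0352
gripper_force: 15.0
```

Request:
move_arm:
  increments:
    - {"jaw":-1,"dx":0,"dy":0,"dz":0,"twist":0}
    - {"jaw":-1,"dx":0,"dy":0,"dz":0,"twist":0}

```text
t: 29.48
eef_pos: [0.5394, 0.2803, 0.2064]
ee_rot: [3.14, -0.002, -1.534]
force: [0.2, -0.2, 0.4]
width: 0.0351
gripper_force: 15.0
```

Run:
```python
from h import *
a=look('wrist',['square_mid','necked_mid','slim_mid'],'w10.png')
goto(.5395,.2805,.0972,-1.53)
```

```text
wrist necked_mid [0.5455 0.1701 0.0404] 0.82 [260  66]
wrist slim_mid [0.5422 0.2243 0.0452] 0.85 [261 132]
t 29.6833 pos [0.5405 0.2809 0.2083] yaw -1.533 | dx 0.0004 dy 0.0010 dz 0.1111 twist -0.003
```

View pics/w10.png

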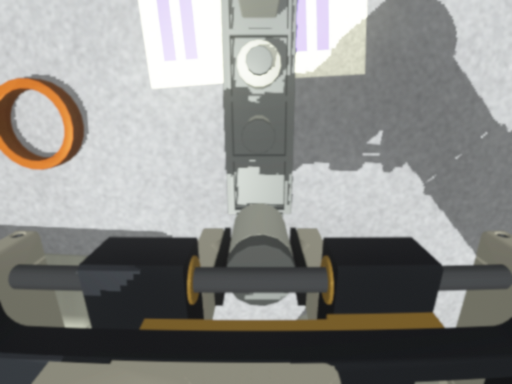

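Square (262,5), necked (259,63) and slim (259,132) stand in place, and squat hangs over the left-end pocket. Lower and release.

Request:
move_arm:
  increments:
    - {"jaw":-1,"dx":0,"dy":0.0008,"dz":0.02,"twist":0}
    - {"jaw":-1,"dx":0,"dy":0,"dz":0.03,"twist":0}
    - {"jaw":-1,"dx":0,"dy":0,"dz":0.03,"twist":0}
    - {"jaw":-1,"dx":0,"dy":0,"dz":0.016,"twist":0}
    - {"jaw":-1,"dx":0,"dy":0,"dz":0.009,"twist":0}
    - {"jaw":-1,"dx":0,"dy":0,"dz":0.004,"twist":0}
    - {"jaw":-1,"dx":0,"dy":0,"dz":0.0015,"twist":0}
    - {"jaw":-1,"dx":0,"dy":0,"dz":0,"twist":0}
    - {"jaw":-1,"dx":0,"dy":0,"dz":0,"twist":0}
    - {"jaw":-1,"dx":0,"dy":0,"dz":0,"twist":0}

```text
t: 30.52
eef_pos: [0.5396, 0.2813, 0.0975]
ee_rot: [-3.14, 0.001, -1.531]
force: [-0.4, -0.5, -0.6]
width: 0.0355
gripper_force: 15.0
```

Request:
move_arm:
  increments:
    - {"jaw":0.0,"dx":0,"dy":0,"dz":0,"twist":0}
    - {"jaw":0.5,"dx":0,"dy":0,"dz":0,"twist":0}
    - {"jaw":1,"dx":0,"dy":0,"dz":0,"twist":0}
    - {"jaw":1,"dx":0,"dy":0,"dz":0,"twist":0}
    - {"jaw":1,"dx":0,"dy":0,"dz":0,"twist":0}
    - {"jaw":1,"dx":0,"dy":0,"dz":0,"twist":0}
    - {"jaw":1,"dx":0,"dy":0,"dz":0,"twist":0}
    - {"jaw":1,"dx":0,"dy":0,"dz":-0.015,"twist":0}
    - {"jaw":1,"dx":0,"dy":0,"dz":-0.03,"twist":0}
    - {"jaw":1,"dx":0,"dy":0,"dz":-0.035,"twist":0}
    - {"jaw":1,"dx":0,"dy":0,"dz":-0.035,"twist":0}
    - {"jaw":1,"dx":0,"dy":0,"dz":-0.035,"twist":0}

```text
t: 31.52
eef_pos: [0.5387, 0.2806, 0.2477]
ee_rot: [3.141, -0.0, -1.531]
force: [1.3, 1.2, 0.5]
width: 0.0876
gripper_force: 0.0
```

Request:
move_arm:
  increments:
    - {"jaw":1,"dx":-0.02,"dy":0,"dz":0,"twist":0}
    - {"jaw":1,"dx":-0.03,"dy":0,"dz":0,"twist":0}
    - {"jaw":1,"dx":-0.03,"dy":0,"dz":0,"twist":0}
    - {"jaw":1,"dx":0,"dy":0,"dz":0,"twist":0}
    - {"jaw":1,"dx":0,"dy":0,"dz":0,"twist":0}
    - {"jaw":1,"dx":0,"dy":0,"dz":0,"twist":0}

```text
t: 32.02
eef_pos: [0.5355, 0.3607, 0.2457]
ee_rot: [3.141, -0.001, -1.53]
force: [0.3, -0.5, -0.2]
width: 0.0876
gripper_force: 0.0
```

Run:
```python
from h import *
a=look('wrist',['square_mid','necked_mid','slim_mid','squat_mid','new_rack'],'w11.png')
print(arm.get_state()['force'],arm.get_state()['t'])
```

```text
wrist slim_mid [0.5408 0.2246 0.0477] 0.9 [261  42]
wrist squat_mid [0.5401 0.282  0.0351] 0.7 [259 106]
wrist new_rack [0.5389 0.1972 0.0035] 0.85 [264  22]
[-0.56383189  0.47388715  0.24782665] 32.3167
```

View pics/w11.png

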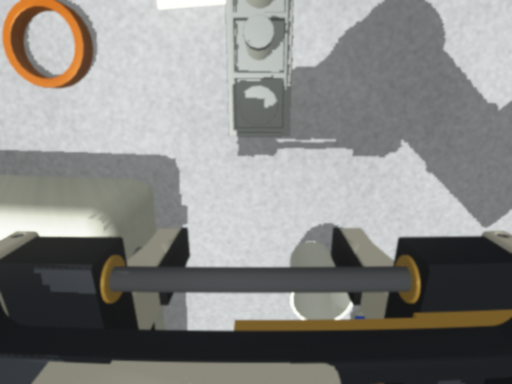

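The last view shows slim (259,35) and squat (260,103) standing centred in their pockets, and the gripper is free and clear. Hand in.

```bash
python3 -c "
from station import arm
print(arm.job_done())"
```

```text
the job is handed in; nothing more can be done
None
```

All four containers stand upright in the grey rack in reverse order (left to right: squat, slim, necked, square), and the job was handed in at about 32 s; no verdict was returned.

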